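# Gauge the roll bracket's bushing, go and no-go

### The job

Check the brass bushing of the wooden paper-roll bracket with the double-ended plug gauge: slide the green-banded go end in until its collar sits fully home against the brass, draw it out, turn the gauge round, and offer the red-banded no-go end to the same hole, pressing it squarely into the shallow recess at the mouth with a light, steady push of about 8 N for a second to see that the bore refuses it. Then lay the gauge back in its V cradle and let go. Be gentle: never push the gauge against the bracket with more than 30 N, and leave everything else on the table where it is.

Things in the scene. Friction and masses are not known exactly. Their poses are not given: they have to be found in the camera images.
- gauge: double-ended plug gauge, about 140 g, 150 mm long, loose, level in the cradle at the start. Origin mid-handle on the axis; x runs along the axis to the go end. Black octagonal handle 90 mm long, 24 mm across flats, two flats upright; grip its middle from above, jaws closing across it. A 32 mm collar, 6 mm thick, ends it at each side: green for go, red for no-go
- go_tip (a point): centre of the go plug's end face, at x = +83 mm in the gauge's frame. The go plug is steel, 20 mm diameter, 32 mm long beyond its green collar, the last 1.5 mm tapered to 18 mm diameter
- go_collar (a point): centre of the go collar's face that seats against the brass, at x = +51 mm in the gauge's frame
- nogo_tip (a point): centre of the no-go plug's end face, at x = -67 mm in the gauge's frame. The no-go plug is steel, 24 mm diameter, 16 mm long beyond its red collar, its edge tapered over 1.5 mm to 22 mm. It fits the 26 mm recess but not the 21 mm bore, so it stops 3 mm in
- bracket: pale wooden roll bracket fixed to the table, a block 110 mm tall and 80 mm wide on a foot 130 x 110 x 20 mm high that reaches 25 mm ahead of the brass face. Origin under it at table level; x is level and points INTO the bore, y level across, z up. A brass plate 58 mm wide and 46 mm high on its face carries the bore, which is level, its axis 80 mm above the table
- bore_mouth (a point): NOMINAL centre of the bore's mouth in the brass face, fixed to the bracket at (-20, 0, 80) mm in its frame, same axes. The plate is clamped in a slot: the true hole lies up to 7 mm to either side of it along y (not measured; find it by feel or sight; height and depth are true). Mouth: a recess 26 mm wide, 3 mm deep, then the 21 mm bore, 41 mm further. Rigid
- cradle: wooden cradle fixed to the table, 100 mm long foot (x) by 70 mm, 12 mm high, with two upright 90-degree V posts 8 mm thick at x = +33 and -33 mm, their tops 53 mm above the table. Origin under its centre; x along the V
- cradle_seat (a point): middle of the gauge's axis when it lies in the cradle, 50 mm above the table, over the cradle's origin, same axes as the cradle. The gauge may lie either way round; its handle rests on the two V posts and the collars stand outside them with 8 mm of play each way
- paint_jar: bystander: white jar with black lid, 76 mm diameter, 100 mm tall, origin under it
- varnish_jar: bystander: dark jar with black lid, 68 mm diameter, 95 mm tall, origin under it
- mug: bystander: white mug, 76 mm diameter, 85 mm tall, origin under it
- tape_roll: bystander: yellow tape ring, 96 mm diameter, 24 mm high, origin under it
- sanding_block: bystander: cork sanding block 100 x 60 x 32 mm, origin under it
- scraper: bystander: red-handled spatula lying flat, under 25 mm high
- wood_finial: bystander: turned terracotta-coloured finial, 60 mm diameter, 78 mm tall, origin under it
Mind the look-alikes: they are no part of the job. What is shaped like the cradle but blue is not meant. Of the things that look like the gauge, the larger one is meant.

How it is judged:
On the way, in this order (a step that is already met when the one before it is completed fails the run):
1. the go end is fully home in the bore, its collar within 1.5 mm of the brass, for 0.2 s (x of go_collar in the frame of bore_mouth above -0.0015 m and distance between go_collar and bore_mouth below 0.01 m and x of go_tip in the frame of bore_mouth above 0.029 m and angle between the x axis of gauge and the x axis of bracket, either way round below 0.08 rad), for 0.2 s.
2. the no-go end is pressed squarely (within 0.1 rad) into the recess of the same mouth (tip 1.5 to 5 mm in), with more than 3 N for 0.4 s, and the bore refuses it (contact force between gauge and bracket above 3 N and x of nogo_tip in the frame of bore_mouth between 0.0015 and 0.005 m and distance between nogo_tip and bore_mouth below 0.011 m and angle between the x axis of gauge and the x axis of bracket, either way round below 0.1 rad), for 0.4 s.
At the end, for the whole second after the job is handed in: The gauge lies at rest in both V posts of its cradle, either way round: its middle within 15 mm of the cradle seat and no more than 4 mm above it, its axis within 0.08 rad of the cradle's, released (distance between gauge and cradle_seat below 0.015 m and z of gauge in the frame of cradle_seat below 0.004 m and angle between the x axis of gauge and the x axis of cradle, either way round below 0.08 rad and contact force between gauge and cradle above 0.3 N and linear speed of gauge below 0.02 m/s); the robot touches nothing.
It fails at once if the gauge is pushed against the bracket with more than 30 N (contact force between gauge and bracket above 30 N).
It fails at once if a bystander is moved more than 20 mm (distance of any of paint_jar, varnish_jar, mug, tape_roll, sanding_block, scraper, wood_finial from where it was at the start of the episode above 0.02 m).
It also fails if it takes over 72 s, if anything falls off the work surface, if the arm or the gripper's body presses on something with over 40 N, if the wrist force passes 120 N, or if a joint passes its speed limit or range.

### The arm

A 7-joint arm with a two-finger parallel gripper is mounted at the origin on the work surface. World frame = base frame: x ahead of the robot, y to its left, z up, the work surface at z = 0. Lengths are in m, angles in rad, forces in N, time in s.
With the tool pointing down it reaches from about 0.35 to 0.9 m from the base axis. Payload 19.9 kg.
Tool frame: the origin (TCP) lies on the centre line of the jaws, within the pads' length; the fingertips stand 25 mm ahead of it and the grasp point (between the pads) lies 6 mm ahead of it; z points along the fingers, y is the line along which they close (so a half turn about z gives the same grasp; the last joint's range is limited). The gripper opens to 94 mm and grips with 3 to 60 N. Pads are 16 mm wide; open, the fingers measure 119 mm over their backs; the gripper's body (75 mm by 177 mm) begins 78 mm behind the grasp point.
Start: joints at [-1.246, 0.417, -0.01, 1.614, 0.005, 1.111, -0.053], TCP at [0.224, 0.584, 0.206] pointing down, gripper open.
Joint ranges: [-2.81, 2.81], [-0.39, 2.02], [-1.27, 1.25], [0.06, 2.57], [-1.19, 4.33], [0.19, 2], [-2.82, 2.82]. Speed limits (rad/s): [1.89, 1.89, 2.39, 2.39, 3.01, 3.01, 3.01].

### API

Orientations are given as a 3x3 rotation matrix whose columns are the frame's x, y, z axes.
In Python, from workcell import readout, eyes, hand_in, spotter gives the robot as it stands.
- The arm moves only by the shell command python3 -m jog 'ROWS' [OPENING] [FORCE]. ROWS is JSON, a list of rows, each a list of 2 entries, a list of its own where there are three numbers: the shift along the tool's x, y, z as a fraction of full scale, then the turn, a rotation vector about the tool's x, y, z as a fraction of full scale. In form: [[[dx, dy, dz], [wx, wy, wz]], ...]. A call has 1 to 5 rows; each row shifts and turns the commanded pose from where the row before left it, along the tool's axes as they then stand; what a row does not reach is not made up. Full scale, the value 1, is 30 mm for a shift and 4 degrees for a turn. A row lasts 1/12 s, in which the tool goes at most 41.7 mm and 7.16 degrees, less where a joint would pass 70% of its speed; a pose out of reach is approached as far as the arm can. A call with a number of a shift or a turn outside -1 to 1 is refused whole. A call with a gripper value outside its range is refused whole. OPENING is the closure, from -1 (fully open) to 1 (shut), set as the call begins (- or left out, the last holds). The fingers move at their own pace and stop on an object; FORCE is the grip in N (left out, the last holds). Time passes only in rows, so rows that do not move let the fingers close. It gives the time, the measured TCP pose, the force, the opening and the grip force at its end, in the units of the state.
- readout.state(): the state, without advancing time (a new reading comes with each control period).
- eyes.grab_frame(name): name is "scene" or "side" or "wrist"; returns a dict with "img" (480x640x3 uint8, blue, green, red), "fovy" (degrees; the focal length in pixels is half the picture's height over the tangent of half this angle, whatever the lens; pixels are square), "cx", "cy" (the principal point, pixels), "extrinsics" (4x4, takes a point from camera to world coordinates). Camera axes: x right, y up, looking along -z (the intrinsics and any distortion apply to the point x, -y, -z); pixel columns grow to the right and rows downward; lengths in m; the calibration is good to about 2 mm. A picture is of the moment at which its call begins. There is no depth.
- hand_in(): hands the job in; it is judged then, once.
Trained networks look in the newest picture that a camera, given by its name, has taken for a name from the list of things; names that differ only in an ending like _2 or _b are one class to them, and where a whole thing is asked for, a point or a joint stands for the part that bears it (a point fixed in the world has none). Each returns a list of dicts, best first, with "conf" (0 to 1); they miss things now and then, are a little off and sometimes report something else, mostly with a low value. They report only what shows in the picture. A call takes as long as a camera call. They do not tell look-alikes from the thing itself.
- spotter.spot_in(query, camera): "extent" ([left, top, right, bottom] in pixels, round what is visible of it).
- spotter.outline_of(query, camera): "mask" (480x640 bool, what is visible of it) and "extent" ([left, top, right, bottom] in pixels, round what is visible of it).
- spotter.tip_of(query, camera): "at" ([column, row] in pixels: a listed point, or the origin of a listed thing).
The state is a dict: "time_s": time; "joint_pos": joint angles; "qd": joint speeds; "effort": joint torques, N m; "tool_pos": TCP position; "tcp_rot": TCP orientation; "force": force on the tool from outside, world axes, zero at the start; "moment": the same for the moment, N m; "finger_gap": finger opening in m; "gripper_force": force on a finger pad.
Only numpy, scipy, OpenCV 4.12 (cv2) and the standard library are available. Lean on these libraries where they do the work, as an engineer would, in place of code of your own. Each camera call takes 0.05 s, during which the arm holds its last target. There are 200 camera calls.

## Working session

There is one attempt and no reset: what is moved stays moved. The work goes in short steps, Python scripts to look and compute and a shell command to move; the robot and the scene stay as the last step left them, time stands still between calls to the robot, and variables do not carry over. Pictures are saved under pics/ and viewed, at most 10 in all, crops included, and the job is handed in when it is done.

```bash
ls; mkdir -p pics; python3 - <<'E'
from workcell import readout, eyes, spotter
import cv2,numpy as np
s=readout.state(); print({k:np.round(v,3).tolist() for k,v in s.items()})
for c in ["scene","side"]:
    f=eyes.grab_frame(c); cv2.imwrite(f"pics/{c}0.png",f["img"]); print(c,f["fovy"],f["cx"],f["cy"],np.round(f["extrinsics"],3).tolist(),[k for k in f])
    for q in ["gauge","bracket","cradle","go_tip","nogo_tip","bore_mouth","cradle_seat"]:
        print(q,[(np.round(d["at"]).tolist(),round(d["conf"],2)) for d in spotter.tip_of(q,c)][:4],[(np.round(d["extent"]).tolist(),round(d["conf"],2)) for d in spotter.spot_in(q,c)][:3])
E
```

```text
pics
{'time_s': 0.0, 'joint_pos': [-1.246, 0.418, -0.01, 1.614, 0.005, 1.111, -0.053], 'qd': [-0.001, 0.0, 0.001, -0.001, -0.001, 0.0, -0.001], 'effort': [-0.002, -85.129, 0.638, -42.599, -0.049, 0.019, 0.0], 'tool_pos': [0.223, 0.583, 0.205], 'tcp_rot': [[-0.934, 0.358, -0.0], [0.358, 0.934, -0.001], [-0.0, -0.001, -1.0]], 'force': [0.743, 0.334, 0.145], 'moment': [0.025, 0.033, 0.009], 'gripper_force': 0.0, 'finger_gap': 0.094}
scene 42.59962580775479 320.72648224304055 246.1942267578731 [[-0.719, -0.536, 0.443, 1.283], [0.695, -0.541, 0.475, 0.791], [-0.015, 0.649, 0.761, 1.372], [0.0, 0.0, 0.0, 1.0]] ['img', 'fovy', 'cx', 'cy', 'extrinsics']
gauge [([245.0, 206.0], 0.86), ([252.0, 172.0], 0.53)] [([233.0, 190.0, 262.0, 227.0], 0.79), ([238.0, 162.0, 264.0, 185.0], 0.67)]
bracket [([390.0, 299.0], 0.94)] [([366.0, 261.0, 423.0, 325.0], 0.8), ([232.0, 206.0, 266.0, 230.0], 0.64)]
cradle [([194.0, 198.0], 0.79), ([251.0, 221.0], 0.77)] [([233.0, 201.0, 269.0, 233.0], 0.67), ([368.0, 263.0, 424.0, 322.0], 0.61), ([184.0, 182.0, 211.0, 214.0], 0.57)]
go_tip [([260.0, 222.0], 0.74), ([
[... 1013 characters left out ...]
6.0, 349.0, 355.0], 0.37)]
cradle [([338.0, 343.0], 0.9), ([386.0, 417.0], 0.81)] [([327.0, 298.0, 347.0, 355.0], 0.67), ([321.0, 312.0, 360.0, 363.0], 0.58), ([365.0, 382.0, 408.0, 445.0], 0.55)]
go_tip [([345.0, 299.0], 0.74)] [([330.0, 297.0, 349.0, 356.0], 0.92), ([251.0, 392.0, 313.0, 411.0], 0.88)]
nogo_tip [([253.0, 401.0], 0.85), ([332.0, 350.0], 0.6), ([339.0, 312.0], 0.59), ([400.0, 241.0], 0.45)] [([328.0, 296.0, 349.0, 357.0], 0.82), ([250.0, 394.0, 313.0, 412.0], 0.57)]
bore_mouth [([302.0, 189.0], 0.59)] [([274.0, 173.0, 320.0, 222.0], 0.62)]
cradle_seat [([389.0, 397.0], 0.95), ([341.0, 324.0], 0.76)] [([322.0, 309.0, 357.0, 362.0], 0.75), ([366.0, 380.0, 411.0, 442.0], 0.65)]
```

View pics/scene0.png

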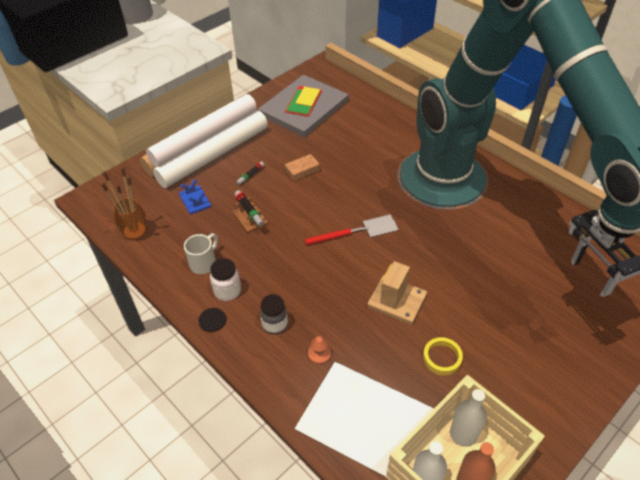

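View pics/side0.png

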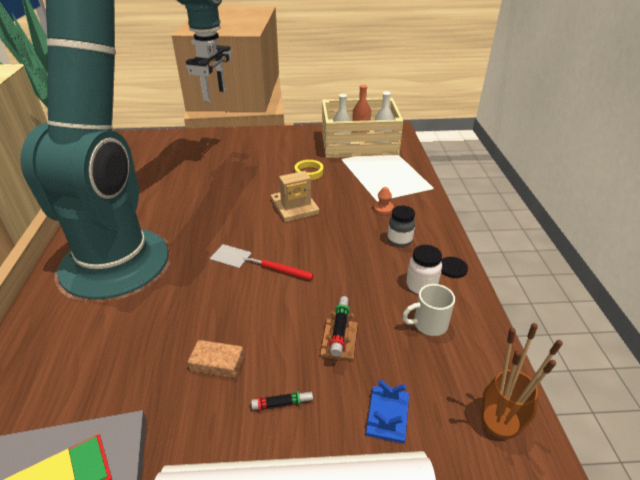

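```bash
cat > h.py <<'E'
from workcell import readout, eyes, spotter
import cv2,numpy as np
def ray(f,uv):
    F=240/np.tan(np.radians(f["fovy"]/2)); E=np.array(f["extrinsics"])
    d=E[:3,:3]@np.array([(uv[0]-f["cx"])/F,-(uv[1]-f["cy"])/F,-1]); return E[:3,3],d/np.linalg.norm(d)
def tri(obs):
    A=0;b=0
    for f,uv in obs:
        o,d=ray(f,uv);P=np.eye(3)-np.outer(d,d);A=A+P;b=b+P@o
    p=np.linalg.solve(A,b); return p,[round(1e3*float(np.linalg.norm(np.cross(p-ray(f,u)[0],ray(f,u)[1]))),1) for f,u in obs]
def onz(f,uv,z):
    o,d=ray(f,uv);return o+d*(z-o[2])/d[2]
def proj(f,p):
    F=240/np.tan(np.radians(f["fovy"]/2)); E=np.array(f["extrinsics"]);q=E[:3,:3].T@(np.array(p)-E[:3,3]);return f["cx"]-F*q[0]/q[2],f["cy"]+F*q[1]/q[2]
def st():
    s=readout.state();print(s["time_s"],np.round(s["tool_pos"],4),np.round(s["tcp_rot"],3).tolist(),np.round(s["force"],1));return s
E
python3 - <<'E'
from h import *
a=eyes.grab_frame("scene");b=eyes.grab_frame("side")
for n,u,v in [("go",(260,222),(345,299)),("nogo",(237,191),(332,350)),("bracket",(390,299),(291,213)),("mouth",(387,278),(302,189)),("seat",(249,208),(341,324)),("cradle",(251,221),(338,343))]:
    p,e=tri([(a,u),(b,v)]);print(n,np.round(p,3),e)
for n,u,v,z in [("bracketfootcorner",0,0,0)]:pass
# foot corners in images (z=.02): scene left,bottom,right ; side
for u in [(368,299),(406,321),(426,291)]: print("sc",np.round(onz(a,u,.02),3))
for u in [(271,203),(290,218),(319,210)]: print("sd",np.round(onz(b,u,.02),3))
for n,u in [("scraper",(330,238)),("tape",(443,356)),("finial",(319,356)),("varnish",(273,328)),("paint",(226,296)),("mug",(201,270)),("block",(302,167))]: print(n,np.round(onz(a,u,0),3))
cv2.imwrite("pics/br.png",cv2.resize(np.hstack([a["img"][255:335,350:430],b["img"][160:240,255:335]]),None,fx=5,fy=5,interpolation=2))
E
```

```text
go [ 0.578 -0.224  0.052] [0.7, 0.7]
nogo [ 0.541 -0.368  0.056] [4.2, 4.2]
bracket [ 0.468  0.199 -0.013] [5.9, 5.9]
mouth [0.493 0.188 0.083] [5.7, 5.7]
seat [ 0.562 -0.293  0.049] [0.5, 0.5]
cradle [ 0.559 -0.296 -0.012] [1.1, 1.1]
sc [0.536 0.171 0.02 ]
sc [0.517 0.289 0.02 ]
sc [0.405 0.263 0.02 ]
sd [0.405 0.212 0.02 ]
sd [0.46  0.132 0.02 ]
sd [0.545 0.166 0.02 ]
scraper [ 0.444 -0.068  0.   ]
tape [0.519 0.416 0.   ]
finial [0.743 0.196 0.   ]
varnish [0.771 0.05  0.   ]
paint [ 0.795 -0.119  0.   ]
mug [ 0.789 -0.241  0.   ]
block [ 0.291 -0.355  0.   ]
```

View pics/br.png

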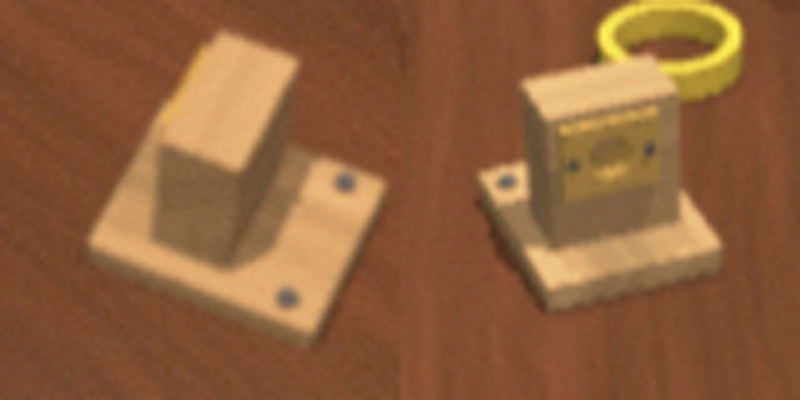

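```bash
python3 - <<'E'
from h import *
a=eyes.grab_frame("scene");b=eyes.grab_frame("side")
S=lambda x,y:(350+x/5,255+y/5); D=lambda x,y:(255+(x-400)/5,160+y/5)
for n,f,u,z in [("sc left",a,S(90,240),.02),("sc bot",a,S(312,328),.02),("sc right",a,S(385,180),.02),("sc top c1",a,S(222,30),.11),("c2",a,S(298,62),.11),("c3",a,S(232,170),.11),("c4",a,S(160,140),.11),
 ("sd left",b,D(478,176),.02),("front",b,D(547,293),.02),("right",b,D(720,244),.02),("top fl",b,D(528,95),.11),("top fr",b,D(680,75),.11),("top bl",b,D(522,82),.11),("hole",b,D(615,156),.08),("screwL",b,D(574,164),.08),("screwR",b,D(650,149),.08)]: print(n,np.round(onz(f,u,z),4))
E
```

```text
sc left [0.5457 0.18   0.02  ]
sc bot [0.5042 0.2995 0.02  ]
sc right [0.4032 0.2649 0.02  ]
sc top c1 [0.447  0.1772 0.11  ]
c2 [0.435  0.2193 0.11  ]
c3 [0.512  0.2415 0.11  ]
c4 [0.5238 0.2031 0.11  ]
sd left [0.403  0.2537 0.02  ]
front [0.4443 0.1304 0.02  ]
right [0.5452 0.1725 0.02  ]
top fl [0.438  0.1971 0.11  ]
top fr [0.5248 0.2133 0.11  ]
top bl [0.4346 0.2115 0.11  ]
hole [0.4858 0.1773 0.08  ]
screwL [0.4625 0.1705 0.08  ]
screwR [0.5059 0.1833 0.08  ]
```

```bash
R='placeholder'; python3 -m jog '[[[-1,0,0],[0,0,0.69]],[[-1,0,0],[0,0,0.69]],[[-1,0,0],[0,0,0.69]],[[-1,0,0],[0,0,0.69]],[[-1,0,0],[0,0,0.69]]]' -1 30
python3 -m jog '[[[-1,0,0],[0,0,0.69]],[[-1,0,0],[0,0,0.69]],[[-1,0,0],[0,0,0.69]],[[-1,0,0],[0,0,0.69]],[[-1,0,0],[0,0,0.69]]]'
```

```text
time_s: 2.12
tool_pos: [0.3587, 0.5162, 0.2059]
tcp_rot: [[-0.82, 0.572, 0.0], [0.572, 0.82, 0.0], [-0.0, 0.0, -1.0]]
force: [-0.4, 0.1, 0.6]
finger_gap: 0.0938
gripper_force: 0.0
time_s: 2.53
tool_pos: [0.4727, 0.4192, 0.2058]
tcp_rot: [[-0.66, 0.751, 0.0], [0.751, 0.66, -0.0], [-0.0, 0.0, -1.0]]
force: [0.5, 1.0, 0.3]
finger_gap: 0.0938
gripper_force: 0.0
```

```bash
python3 -m jog '[[[-1,0,0],[0,0,0.69]],[[-1,0,0],[0,0,0.69]],[[-1,0,0],[0,0,0.69]],[[-1,0,0],[0,0,0.69]],[[-1,0,0],[0,0,0.69]]]' >/dev/null
python3 -m jog '[[[-1,0,0],[0,0,0.69]],[[-1,0,0],[0,0,0.69]],[[-1,0,0],[0,0,0.69]],[[-1,-0.5,0],[0,0,0.69]],[[-1,-1,0],[0,0,0.69]]]' 
python3 -m jog '[[[-1,-1,0],[0,0,0]],[[0,0,0],[0,0,0]]]' 
python3 - <<'E'
from h import *
s=st();print(np.round(s["joint_pos"],3))
f=eyes.grab_frame("wrist");print(f["fovy"],f["cx"],f["cy"],np.round(f["extrinsics"],4).tolist())
cv2.imwrite("pics/w1.png",f["img"])
for p in [(.486,.177,.08),(.444,.130,.02),(.545,.174,.02)]: print(np.round(proj(f,p)))
E
```

```text
time_s: 3.37
tool_pos: [0.5747, 0.1461, 0.2053]
tcp_rot: [[-0.237, 0.972, 0.001], [0.972, 0.237, -0.001], [-0.001, 0.0, -1.0]]
force: [0.8, -0.2, 0.2]
finger_gap: 0.0941
gripper_force: 0.0
time_s: 3.53
tool_pos: [0.5492, 0.1046, 0.2061]
tcp_rot: [[-0.232, 0.973, -0.001], [0.973, 0.232, -0.001], [-0.001, -0.001, -1.0]]
force: [1.0, -0.4, 0.8]
finger_gap: 0.094
gripper_force: 0.0
3.5333 [0.5492 0.1046 0.2061] [[-0.232, 0.973, -0.001], [0.973, 0.232, -0.001], [-0.001, -0.001, -1.0]] [ 1.  -0.4  0.8]
[-0.558  0.314  0.386  1.79  -0.132  1.063  0.109]
61.90912408001511 317.5764588424272 240.688142996148 [[0.973, -0.2248, -0.0526, 0.5341], [0.2308, 0.9456, 0.2291, 0.1708], [-0.0017, -0.2351, 0.972, 0.3839], [0.0, 0.0, 0.0, 1.0]]
[256. 120.]
[210. 166.]
[331. 143.]
```

View pics/w1.png

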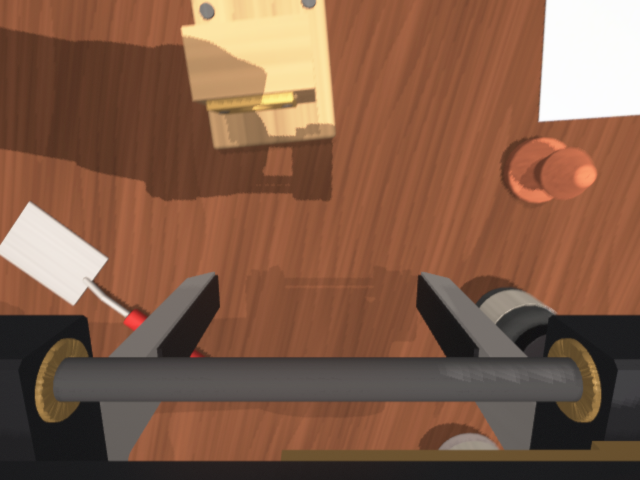

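```bash
python3 - <<'E'
from h import *
f=eyes.grab_frame("wrist");
for n,u,z in [("footFL",(216,150),.02),("footFR",(335,136),.02),("blockTopFL",(193,100),.11),("blockTopBL",(181,28),.11),("brassL",(208,107),.103),("brassR",(297,100),.103),("finialbase",(541,170),0)]: print(n,np.round(onz(f,u,z),4))
cv2.imwrite("pics/w1c.png",cv2.resize(f["img"][0:170,160:360],None,fx=4,fy=3.5,interpolation=2))
E
```

```text
footFL [0.4485 0.1484 0.02  ]
footFR [0.5483 0.1847 0.02  ]
blockTopFL [0.4498 0.1825 0.11  ]
blockTopBL [0.4355 0.223  0.11  ]
brassL [0.4581 0.1807 0.103 ]
brassR [0.515  0.1989 0.103 ]
finialbase [0.7464 0.2007 0.    ]
```

View pics/w1c.png

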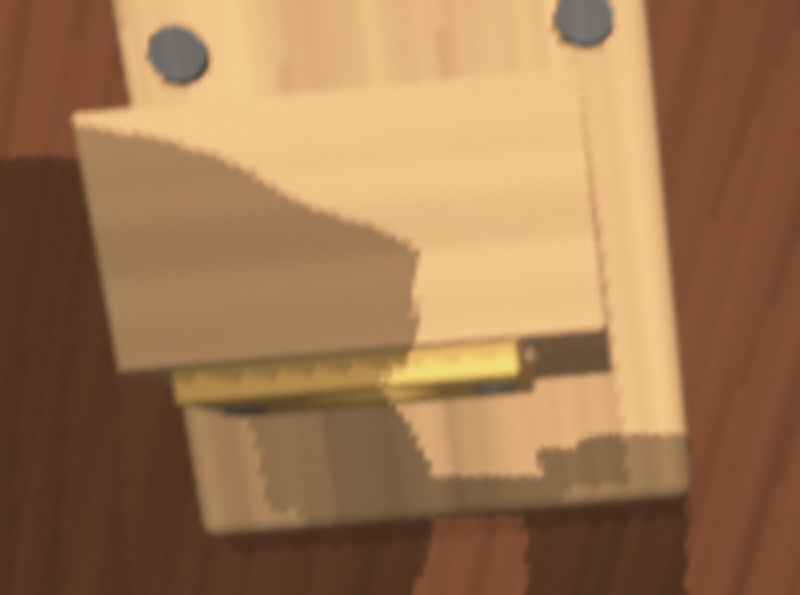

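```bash
python3 - <<'E'
from h import *
f=eyes.grab_frame("wrist"); C=lambda x,y:(160+x/4,y/3.5)
P={}
for n,u,z in [("BL",(73,115),.11),("FL",(120,372),.11),("FR",(606,330),.11),("BR",(580,72),.11),("brL",(178,403),.103),("brR",(532,385),.103),("brTL",(172,378),.103),("brTR",(521,345),.103),("sL",(245,408),.08),("sR",(495,387),.08),("fFL",(205,532),.02),("fFR",(688,493),.02)]:
    P[n]=onz(f,C(*u),z);print(n,np.round(P[n],4))
for a,b in [("FL","FR"),("BL","BR"),("BL","FL"),("BR","FR"),("brL","brR"),("brTL","brTR"),("fFL","fFR"),("sL","sR")]:
    d=P[b]-P[a];print(a,b,round(np.linalg.norm(d)*1e3,1),round(np.degrees(np.arctan2(d[1],d[0])),1),np.round((P[a]+P[b])/2,4))
E
```

```text
BL [0.4349 0.2221 0.11  ]
FL [0.4492 0.1805 0.11  ]
FR [0.5245 0.2064 0.11  ]
BR [0.5105 0.2477 0.11  ]
brL [0.4574 0.1773 0.103 ]
brR [0.5145 0.1946 0.103 ]
brTL [0.4556 0.1816 0.103 ]
brTR [0.5111 0.2012 0.103 ]
sL [0.463  0.1792 0.08  ]
sR [0.5063 0.1941 0.08  ]
fFL [0.4455 0.148  0.02  ]
fFR [0.5475 0.1827 0.02  ]
FL FR 79.6 19.0 [0.4869 0.1934 0.11  ]
BL BR 79.8 18.7 [0.4727 0.2349 0.11  ]
BL FL 44.0 -71.0 [0.442  0.2013 0.11  ]
BR FR 43.6 -71.2 [0.5175 0.227  0.11  ]
brL brR 59.7 16.8 [0.486  0.1859 0.103 ]
brTL brTR 58.8 19.5 [0.4834 0.1914 0.103 ]
fFL fFR 107.7 18.8 [0.4965 0.1653 0.02  ]
sL sR 45.8 18.9 [0.4847 0.1867 0.08  ]
```

```bash
python3 -m jog '[[[-1,0,0],[0,0,0]],[[-1,0,0],[0,0,0]],[[-1,0,0],[0,0,0]],[[-1,0,0],[0,0,0]],[[-1,0,0],[0,0,0]]]' >/dev/null
python3 -m jog '[[[-0.5,0,0],[0,1,0]],[[-0.5,0,0],[0,1,0]],[[-0.5,0,0],[0,1,0]],[[0,0,0],[0,1,0]],[[0,0,0],[0,1,0]]]' >/dev/null
python3 -m jog '[[[0,0,0],[0,1,0]],[[0,0,0],[0,1,0]],[[0,0,0],[0,1,0]],[[0,0,0],[0,0,0]]]' 
python3 - <<'E'
from h import *
s=st();print(np.round(s["joint_pos"],3))
f=eyes.grab_frame("wrist");np.save("pics/w2.npy",f,allow_pickle=True)
x=np.array([-.324,.946]);y=np.array([.946,.324])
m=x*.0205+y*.5191
u=proj(f,[*m,.08]);print(m,u); print([np.round(d["at"]).tolist()+[d["conf"]] for d in spotter.tip_of("bore_mouth","wrist")])
c,r=int(u[0]),int(u[1]);c0,r0=max(0,c-70),max(0,r-50);print(c0,r0)
cv2.imwrite("pics/w2c.png",cv2.resize(f["img"][r0:r0+100,c0:c0+140],None,fx=5,fy=5,interpolation=2))
E
```

```text
time_s: 4.85
tool_pos: [0.5984, -0.0786, 0.2007]
tcp_rot: [[-0.199, 0.971, -0.129], [0.822, 0.237, 0.518], [0.533, -0.003, -0.846]]
force: [-0.4, -0.1, -0.5]
finger_gap: 0.0938
gripper_force: 0.0
4.85 [ 0.5984 -0.0786  0.2007] [[-0.199, 0.971, -0.129], [0.822, 0.237, 0.518], [0.533, -0.003, -0.846]] [-0.4 -0.1 -0.5]
[ 0.113  0.601  0.321  1.498 -0.618  1.479  0.84 ]
[0.4844266 0.1875814] (np.float64(269.1852897387712), np.float64(29.88506028810741))
[[272.0, 34.0, 0.91], [494.0, 126.0, 0.34]]
199 0
```

View pics/w2c.png

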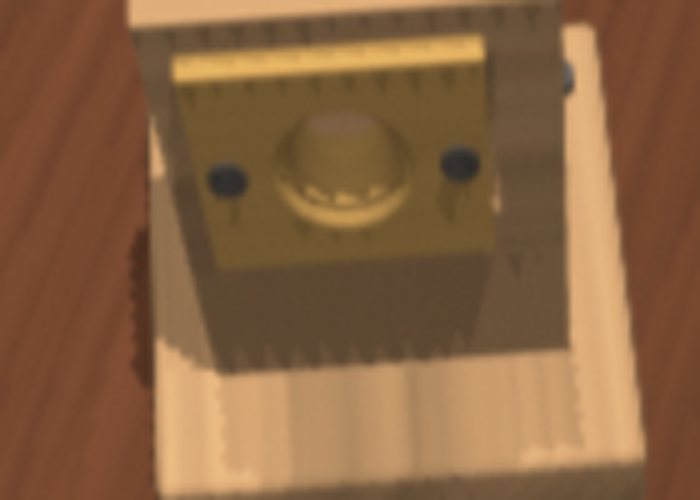

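```bash
python3 - <<'E'
from h import *
f=np.load("pics/w2.npy",allow_pickle=True).item()
x=np.array([-.324,.946]);y=np.array([.946,.324])
C=lambda a,b:(199+a/5,b/5)
for n,u,z in [("sL",(228,180),.08),("sR",(460,164),.08),("hole",(345,168),.08),("pTL",(175,82),.103),("pTR",(486,58),.103),("pBL",(218,270),.057),("pBR",(496,248),.057),("fFL",(158,492),.02),("fFR",(643,462),.02),("bTL",(130,27),.11),("bTR",(560,0),.11)]:
    p=onz(f,C(*u),z);print(n,np.round(p,4),np.round([x@p[:2],y@p[:2]],4))
E
```

```text
sL [0.4631 0.1745 0.08  ] [0.0151 0.4946]
sR [0.5063 0.189  0.08  ] [0.0148 0.5402]
hole [0.4846 0.1828 0.08  ] [0.0159 0.5176]
pTL [0.4576 0.1727 0.103 ] [0.0152 0.4889]
pTR [0.5122 0.1918 0.103 ] [0.0155 0.5467]
pBL [0.4572 0.173  0.057 ] [0.0155 0.4885]
pBR [0.5117 0.192  0.057 ] [0.0158 0.5463]
fFL [0.4454 0.1434 0.02  ] [-0.0086  0.4679]
fFR [0.5476 0.1762 0.02  ] [-0.0107  0.5751]
bTL [0.4494 0.1762 0.11  ] [0.0211 0.4822]
bTR [0.5242 0.2009 0.11  ] [0.0202 0.561 ]
```

```bash
python3 -m jog '[[[0,0,0],[0,-1,0]],[[0,0,0],[0,-1,0]],[[0,0,0],[0,-1,0]],[[0,0,0],[0,-1,0]],[[0,0,0],[0,-1,0]]]' >/dev/null
python3 -m jog '[[[0,0,0],[0,-1,0]],[[0,0,0],[0,-1,0]],[[0,0,0],[0,-1,0]]]' 
python3 -m jog '[[[-1,-0.4,0],[0,0,0]],[[-1,-0.4,0],[0,0,0]],[[-1,-0.4,0],[0,0,0]],[[-1,-0.4,0],[0,0,0]],[[-1,-0.4,0],[0,0,0]]]' >/dev/null
python3 -m jog '[[[-1,-0.4,0],[0,0,1]],[[-0.5,0,0],[0,0,1]],[[0,0,0],[0,0,1]],[[0,0,0],[0,0,1]],[[0,0,0],[0,0,1]]]' >/dev/null
python3 -m jog '[[[0,0,0],[0,0,1]],[[0,0,0],[0,0,1]],[[0,0,0],[0,0,0]]]'
python3 - <<'E'
from h import *
s=st();print(np.round(s["joint_pos"],3))
f=eyes.grab_frame("wrist");np.save("pics/w3.npy",f,allow_pickle=True)
cv2.imwrite("pics/w3.png",f["img"])
for q in ["go_tip","nogo_tip","gauge"]:
  for d in spotter.tip_of(q,"wrist"): print(q,np.round(d["at"]),round(d["conf"],2),np.round(onz(f,d["at"],.05),4))
E
```

```text
time_s: 5.62
tool_pos: [0.5994, -0.0756, 0.2041]
tcp_rot: [[-0.242, 0.97, 0.005], [0.97, 0.242, -0.004], [-0.005, 0.004, -1.0]]
force: [1.0, -0.1, 0.2]
finger_gap: 0.0941
gripper_force: 0.0
time_s: 6.7
tool_pos: [0.5753, -0.2826, 0.2035]
tcp_rot: [[0.245, 0.969, 0.002], [0.969, -0.245, -0.001], [-0.001, 0.002, -1.0]]
force: [0.1, -0.2, -0.8]
finger_gap: 0.0943
gripper_force: 0.0
6.7 [ 0.5753 -0.2826  0.2035] [[0.245, 0.969, 0.002], [0.969, -0.245, -0.001], [-0.001, 0.002, -1.0]] [ 0.1 -0.2 -0.8]
[-0.025  0.507  0.609  1.592 -0.31   1.139  0.407]
go_tip [300. 153.] 0.56 [ 0.5768 -0.2198  0.05  ]
nogo_tip [305. 322.] 0.88 [ 0.5437 -0.3644  0.05  ]
nogo_tip [177. 406.] 0.62 [ 0.4043 -0.4172  0.05  ]
gauge [303. 248.] 0.73 [ 0.5589 -0.2976  0.05  ]
gauge [220. 397.] 0.73 [ 0.4461 -0.4185  0.05  ]
```

View pics/w3.png

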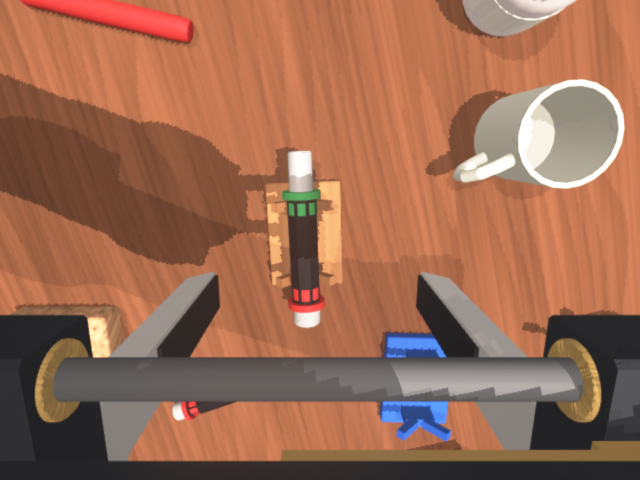

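```bash
python3 -m jog '[[[-0.33,-0.2,0.5],[0,0,-0.33]],[[-0.33,-0.2,0.5],[0,0,0]],[[0,0,1],[0,0,0]],[[0,0,1],[0,0,0]],[[0,0,0],[0,0,0]]]' 
python3 - <<'E'
from h import *
s=st()
f=eyes.grab_frame("wrist");np.save("pics/w4.npy",f,allow_pickle=True)
cv2.imwrite("pics/w4.png",f["img"])
for q in ["go_tip","nogo_tip","gauge"]:
  for d in spotter.tip_of(q,"wrist")[:1]: print(q,np.round(d["at"]),round(d["conf"],2),np.round(onz(f,d["at"],.05),4))
E
```

```text
time_s: 7.32
tool_pos: [0.5557, -0.299, 0.108]
tcp_rot: [[0.221, 0.975, -0.006], [0.975, -0.22, 0.002], [0.001, -0.006, -1.0]]
force: [-1.2, 1.3, -0.7]
finger_gap: 0.0941
gripper_force: 0.0
7.3167 [ 0.5557 -0.299   0.108 ] [[0.221, 0.975, -0.006], [0.975, -0.22, 0.002], [0.001, -0.006, -1.0]] [-1.2  1.3 -0.7]
go_tip [320. 117.] 0.83 [ 0.575  -0.2185  0.05  ]
nogo_tip [324. 357.] 0.96 [ 0.5447 -0.3651  0.05  ]
gauge [207. 445.] 0.83 [ 0.4507 -0.4134  0.05  ]
```

View pics/w4.png

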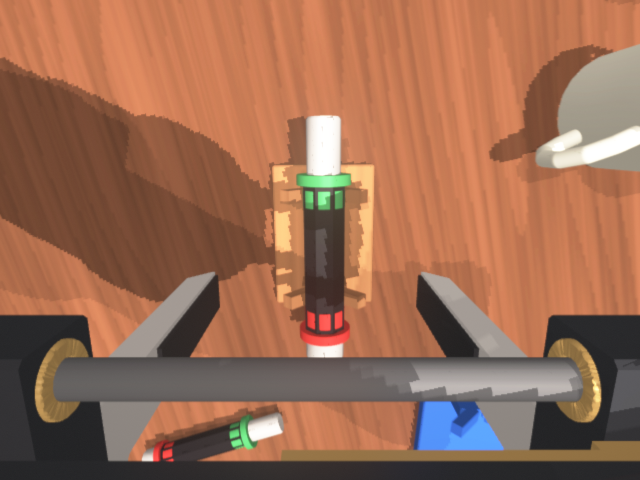

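```bash
python3 - <<'E'
from h import *
f=np.load("pics/w4.npy",allow_pickle=True).item()
for n,u in [("go",(323,117)),("g",(324,181)),("r",(325,333))]: print(n,onz(f,u,.05)[:2].round(4), onz(f,u,.055)[:2].round(4))
a,b=onz(f,(324,181),.05),onz(f,(325,333),.05);d=a-b;print(np.linalg.norm(d),np.degrees(np.arctan2(d[1],d[0])),(a+b)/2)
E
```

```text
go [ 0.5768 -0.2188] [ 0.5767 -0.2191]
g [ 0.5695 -0.254 ] [ 0.5696 -0.2535]
r [ 0.549  -0.3487] [ 0.5495 -0.3462]
0.09688904469041933 77.79289901613525 [ 0.55928972 -0.30130332  0.05      ]
```

```bash
python3 -m jog '[[[0,0.12,0.6],[0,0,-0.1]],[[0,0,0.6],[0,0,0]],[[0,0,0.53],[0,0,0]],[[0,0,0],[0,0,0]]]' 
python3 -m jog '[[[0,0,0],[0,0,0]],[[0,0,0],[0,0,0]],[[0,0,0],[0,0,0]],[[0,0,0],[0,0,0]],[[0,0,0],[0,0,0]]]' 1 45
python3 -m jog '[[[0,0,0],[0,0,0]],[[0,0,0],[0,0,0]],[[0,0,0],[0,0,0]]]'
```

```text
time_s: 7.85
tool_pos: [0.5611, -0.3009, 0.06]
tcp_rot: [[0.215, 0.977, -0.001], [0.977, -0.215, 0.0], [0.0, -0.001, -1.0]]
force: [-0.2, 0.3, -0.4]
finger_gap: 0.0942
gripper_force: 0.0
time_s: 8.27
tool_pos: [0.5616, -0.3015, 0.0617]
tcp_rot: [[0.215, 0.977, 0.001], [0.977, -0.215, -0.0], [-0.0, 0.001, -1.0]]
force: [-0.3, 0.0, 0.1]
finger_gap: 0.0639
gripper_force: 0.0
time_s: 8.52
tool_pos: [0.5613, -0.3014, 0.061]
tcp_rot: [[0.215, 0.977, 0.0], [0.977, -0.215, -0.0], [-0.0, 0.0, -1.0]]
force: [0.2, 0.3, -0.7]
finger_gap: 0.0439
gripper_force: 0.0
```

```bash
python3 -m jog '[[[0,0,0.13],[0,0,0]],[[0,0,0],[0,0,0]],[[0,0,0],[0,0,0]],[[0,0,0],[0,0,0]],[[0,0,0],[0,0,0]]]' 
python3 -m jog '[[[0,0,0],[0,0,0]],[[0,0,0],[0,0,0]],[[0,0,0],[0,0,0]]]'
```

```text
time_s: 8.93
tool_pos: [0.5593, -0.301, 0.0567]
tcp_rot: [[0.216, 0.976, -0.004], [0.976, -0.216, 0.002], [0.001, -0.004, -1.0]]
force: [-13.2, 5.5, 11.6]
finger_gap: 0.0189
gripper_force: 35.7
time_s: 9.18
tool_pos: [0.5592, -0.3011, 0.0568]
tcp_rot: [[0.216, 0.976, -0.004], [0.976, -0.216, 0.002], [0.001, -0.004, -1.0]]
force: [-13.4, 6.5, 13.6]
finger_gap: 0.019
gripper_force: 36.2
```

```bash
python3 -m jog '[[[0,0,-0.3],[0,0,0]],[[0,0,-0.5],[0,0,0]],[[0,0,-1],[0,0,0]],[[0,0,-1],[0,0,0]],[[0,0,-1],[0,0,0]]]' 
python3 -m jog '[[[0,0,-1],[0,0,0]],[[0,0,0],[0,0,0]],[[0,0,0],[0,0,0]]]'
python3 - <<'E'
from h import *
s=st();print(np.round(s["joint_pos"],3))
f=eyes.grab_frame("wrist");np.save("pics/w5.npy",f,allow_pickle=True);cv2.imwrite("pics/w5.png",f["img"])
g=eyes.grab_frame("side");np.save("pics/s5.npy",g,allow_pickle=True)
cv2.imwrite("pics/v5.png",np.hstack([cv2.resize(f["img"][100:400,200:450],(400,480)),cv2.resize(g["img"][230:350,290:390],(400,480),interpolation=2)]))
E
```

```text
time_s: 9.6
tool_pos: [0.561, -0.3014, 0.1723]
tcp_rot: [[0.216, 0.976, -0.0], [0.976, -0.216, -0.0], [-0.0, -0.0, -1.0]]
force: [0.7, 0.8, 0.2]
finger_gap: 0.0006
gripper_force: 0.0
time_s: 9.85
tool_pos: [0.562, -0.3018, 0.2026]
tcp_rot: [[0.215, 0.977, 0.003], [0.977, -0.215, -0.001], [-0.0, 0.003, -1.0]]
force: [-0.6, 0.9, -0.6]
finger_gap: 0.0003
gripper_force: 0.0
9.85 [ 0.562  -0.3018  0.2026] [[0.215, 0.977, 0.003], [0.977, -0.215, -0.001], [-0.0, 0.003, -1.0]] [-0.6  0.9 -0.6]
[ 0.01   0.501  0.608  1.602 -0.308  1.133  0.474]
```

View pics/v5.png

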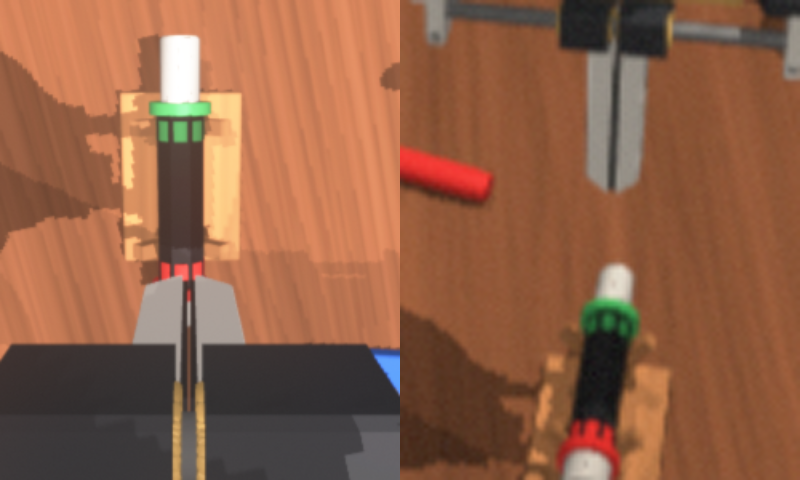

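```bash
python3 - <<'E'
from h import *
f=np.load("pics/w5.npy",allow_pickle=True).item();g=np.load("pics/s5.npy",allow_pickle=True).item()
print(tri([(f,(318,275)),(g,(343,277))]))
for z in (.1776,.19,.2026): print(z,proj(f,(.562,-.302,z)),proj(g,(.562,-.302,z)))
# gauge now: collars
print(tri([(f,(200+180/1.6,100+108/1.6)),(g,(290+212/4,230+318/4))]),tri([(f,(200+180/1.6,100+36/1.6)),(g,(290+216/4,230+268/4))]))
a,b=[onz(f,(200+180/1.6,100+r/1.6),.05) for r in (108,36)];print(a,b)
E
```

```text
(array([ 0.56258465, -0.29816928,  0.18797462]), [0.6, 0.6])
0.1776 (np.float64(317.2959638852571), np.float64(275.79993267971304)) (np.float64(343.0408787699135), np.float64(282.3552397524653))
0.19 (np.float64(317.3352765069352), np.float64(283.6893792336038)) (np.float64(343.24666537948355), np.float64(277.63593540642563))
0.2026 (np.float64(317.38036279683325), np.float64(292.737513376792)) (np.float64(343.45945367795304), np.float64(272.7560613278761))
(array([ 0.57006008, -0.25286577,  0.04876987]), [0.9, 0.9]) (array([ 0.57676017, -0.21843191,  0.05171797]), [0.1, 0.1])
[ 0.56915102 -0.25266029  0.05      ] [ 0.57685789 -0.21835727  0.05      ]
```

```bash
python3 -m jog '[[[0.05,-0.12,0],[0,0,0]],[[0,0,0],[0,0,0]],[[0,0,0],[0,0,0]],[[0,0,0],[0,0,0]],[[0,0,0],[0,0,0]]]' -0.2 45
python3 -m jog '[[[0,0,1],[0,0,0]],[[0,0,1],[0,0,0]],[[0,0,1],[0,0,0]],[[0,0,1],[0,0,0]],[[0,0,0.7],[0,0,0]]]'
python3 -m jog '[[[0,0,0.5],[0,0,0]],[[0,0,0],[0,0,0]],[[0,0,0],[0,0,0]],[[0,0,0],[0,0,0]],[[0,0,0],[0,0,0]]]'
```

```text
time_s: 10.37
tool_pos: [0.558, -0.2991, 0.2007]
tcp_rot: [[0.215, 0.977, -0.0], [0.977, -0.215, -0.0], [-0.0, -0.0, -1.0]]
force: [0.0, -0.1, 0.5]
finger_gap: 0.0305
gripper_force: 0.0
time_s: 10.78
tool_pos: [0.5573, -0.2986, 0.0573]
tcp_rot: [[0.215, 0.977, -0.002], [0.977, -0.215, 0.001], [0.0, -0.002, -1.0]]
force: [0.4, -0.6, -1.8]
finger_gap: 0.056
gripper_force: 0.0
time_s: 11.2
tool_pos: [0.5589, -0.2996, 0.0465]
tcp_rot: [[0.215, 0.977, 0.002], [0.977, -0.215, -0.001], [-0.0, 0.002, -1.0]]
force: [0.2, -0.4, 0.1]
finger_gap: 0.0561
gripper_force: 0.0
```

```bash
python3 -m jog '[[[0,0,0],[0,0,0]],[[0,0,0],[0,0,0]],[[0,0,0],[0,0,0]],[[0,0,0],[0,0,0]],[[0,0,0],[0,0,0]]]' 1 45
python3 -m jog '[[[0,0,0],[0,0,0]],[[0,0,0],[0,0,0]],[[0,0,0],[0,0,0]],[[0,0,0],[0,0,0]]]' 
python3 -m jog '[[[0,0,-0.1],[0,0,0]],[[0,0,-0.1],[0,0,0]],[[0,0,-0.1],[0,0,0]],[[0,0,-0.1],[0,0,0]],[[0,0,0],[0,0,0]]]'
```

```text
time_s: 11.62
tool_pos: [0.5582, -0.2991, 0.0451]
tcp_rot: [[0.215, 0.977, 0.0], [0.977, -0.215, -0.0], [-0.0, 0.0, -1.0]]
force: [0.5, -1.1, -0.4]
finger_gap: 0.0267
gripper_force: 0.0
time_s: 11.95
tool_pos: [0.559, -0.2993, 0.0454]
tcp_rot: [[0.215, 0.977, 0.002], [0.977, -0.215, -0.001], [-0.0, 0.002, -1.0]]
force: [5.0, -1.1, 2.2]
finger_gap: 0.0236
gripper_force: 45.0
time_s: 12.37
tool_pos: [0.5582, -0.2993, 0.0576]
tcp_rot: [[0.216, 0.976, 0.0], [0.976, -0.216, -0.0], [-0.0, 0.0, -1.0]]
force: [-0.2, -0.1, -1.9]
finger_gap: 0.0231
gripper_force: 45.0
```

```bash
python3 -m jog '[[[0,0,-0.5],[0,0,0]],[[0,0,-0.7],[0,0,0]],[[0,0,-0.7],[0,0,0]],[[0,0,-0.7],[0,0,0]],[[0,0,-0.7],[0,0,0]]]' >/dev/null
python3 -m jog '[[[0.9,-0.3,0],[0,0,0]],[[0.9,-0.3,0],[0,0,0]],[[0.9,-0.3,0],[0,0,0]],[[0.9,-0.3,0],[0,0,0]],[[0.9,-0.3,0],[0,0,0]]]' >/dev/null
python3 -m jog '[[[0.9,-0.3,0],[0,0,0]],[[0.9,-0.3,0],[0,0,0]],[[0.9,-0.3,0],[0,0,0]],[[0.9,-0.3,0],[0,0,0]],[[0.9,-0.3,0],[0,0,0]]]' >/dev/null
python3 -m jog '[[[0.9,-0.3,0],[0,0,-0.9]],[[0.5,0,0],[0,0,-1]],[[0,0,0],[0,0,-1]],[[0,0,0],[0,0,-1]],[[0,0,0],[0,0,-1]]]' >/dev/null
python3 -m jog '[[[0,0,0],[0,0,-1]],[[0,0,0],[0,0,-1]],[[0,0,0],[0,0,-1]],[[0,0,0],[0,0,0]],[[0,0,0],[0,0,0]]]'
python3 - <<'E'
from h import *
s=st();print(np.round(s["joint_pos"],3),s["moment"])
f=eyes.grab_frame("wrist");np.save("pics/w6.npy",f,allow_pickle=True)
g=eyes.grab_frame("side");np.save("pics/s6.npy",g,allow_pickle=True)
u=proj(g,s["tool_pos"]);c,r=int(u[0]),int(u[1]);print(c,r)
cv2.imwrite("pics/v6.png",np.hstack([cv2.resize(f["img"][:,160:480],(400,600)),cv2.resize(g["img"][r-60:r+60,c-40:c+40],(400,600),interpolation=2)]))
E
```

```text
time_s: 14.45
tool_pos: [0.5276, 0.0269, 0.156]
tcp_rot: [[-0.326, 0.945, -0.0], [0.945, 0.326, 0.0], [0.0, -0.0, -1.0]]
force: [0.2, 0.3, -1.8]
finger_gap: 0.0233
gripper_force: 45.0
14.45 [0.5276 0.0269 0.156 ] [[-0.326, 0.945, -0.0], [0.945, 0.326, 0.0], [0.0, -0.0, -1.0]] [ 0.2  0.3 -1.8]
[-0.479  0.324  0.445  1.916 -0.17   0.938  0.379] [-0.12099053  0.03369975  0.00959548]
315 197
```

View pics/v6.png

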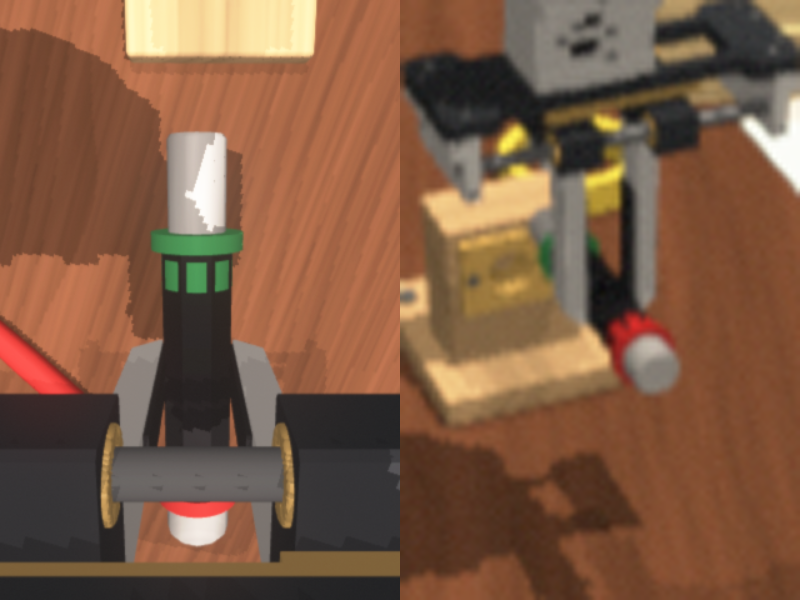

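```bash
python3 -m jog '[[[0,0.2,0.7],[0,0,0]],[[0,0.15,0.7],[0,0,0]],[[0,0,0.7],[0,0,0]],[[0,0,0.58],[0,0,0]],[[0,0,0],[0,0,0]]]' >/dev/null
python3 -m jog '[[[0.6,0,0],[0,0,0]],[[0.6,0,0],[0,0,0]],[[0.4,0,0],[0,0,0]],[[0,0,0],[0,0,0]],[[0,0,0],[0,0,0]]]'
python3 - <<'E'
from h import *
x=np.array([-.324,.946]);y=np.array([.946,.324])
for i in range(3):
    f=eyes.grab_frame("wrist");s=st();p=s["tool_pos"];print("along,lat",x@p[:2],y@p[:2])
cv2.imwrite("pics/w7.png",f["img"]);np.save("pics/w7.npy",f,allow_pickle=True)
m=cv2.inRange(cv2.cvtColor(f["img"],cv2.COLOR_BGR2HSV),(20,90,80),(35,255,255));print(m.sum()/255)
print([(np.round(d["extent"]).tolist(),round(d["conf"],2)) for d in spotter.spot_in("bracket","wrist")][:2])
for q in("bore_mouth","go_tip","go_collar"):print(q,[(np.round(d["at"]).tolist(),round(d["conf"],2)) for d in spotter.tip_of(q,"wrist")][:2])
E
```

```text
time_s: 15.38
tool_pos: [0.5221, 0.0763, 0.0763]
tcp_rot: [[-0.329, 0.944, 0.001], [0.944, 0.329, 0.0], [-0.0, 0.001, -1.0]]
force: [0.3, -0.8, -2.6]
finger_gap: 0.0232
gripper_force: 45.0
15.4333 [0.5223 0.0755 0.0762] [[-0.328, 0.945, 0.001], [0.945, 0.328, -0.0], [-0.0, 0.001, -1.0]] [-0.7 -0.2 -1.7]
along,lat -0.09775748389670749 0.5185351486615248
15.4833 [0.5223 0.0751 0.0761] [[-0.327, 0.945, 0.001], [0.945, 0.327, -0.0], [-0.0, 0.001, -1.0]] [-0.  -0.6 -2. ]
along,lat -0.09814584904403521 0.5184273007637272
15.5333 [0.5222 0.075  0.0759] [[-0.327, 0.945, 0.001], [0.945, 0.327, -0.0], [-0.0, 0.0, -1.0]] [ 0.4  0.2 -1.3]
along,lat -0.09821944877044679 0.5183207455936492
1100.0
[([219.0, 0.0, 430.0, 105.0], 0.72)]
bore_mouth [([325.0, 20.0], 0.81)]
go_tip [([320.0, 106.0], 0.64)]
go_collar [([316.0, 185.0], 0.62)]
```

```bash
python3 -m jog '[[[0.4,0,0],[0,0,0]],[[0.4,0,0],[0,0,0]],[[0,0,0],[0,0,0]],[[0,0,0],[0,0,0]]]'
python3 -m jog '[[[0.06,0,0],[0,0,0]],[[0.06,0,0],[0,0,0]],[[0.06,0,0],[0,0,0]],[[0,0,0],[0,0,0]]]'
python3 -m jog '[[[0.05,0,0],[0,0,0]],[[0.05,0,0],[0,0,0]],[[0,0,0],[0,0,0]]]'
```

```text
time_s: 16.07
tool_pos: [0.5136, 0.0997, 0.0755]
tcp_rot: [[-0.33, 0.944, -0.0], [0.944, 0.33, 0.0], [0.0, -0.0, -1.0]]
force: [0.2, -0.3, -2.4]
finger_gap: 0.0233
gripper_force: 45.0
time_s: 16.4
tool_pos: [0.5121, 0.1038, 0.0755]
tcp_rot: [[-0.328, 0.945, -0.0], [0.945, 0.328, -0.0], [-0.0, -0.0, -1.0]]
force: [0.5, -0.4, -1.7]
finger_gap: 0.0235
gripper_force: 45.0
time_s: 16.65
tool_pos: [0.5111, 0.1067, 0.0755]
tcp_rot: [[-0.328, 0.945, -0.0], [0.945, 0.328, 0.0], [0.0, -0.0, -1.0]]
force: [0.0, -0.3, -2.0]
finger_gap: 0.0236
gripper_force: 45.0
```

```bash
python3 -m jog '[[[0.05,0,0],[0,0,0]],[[0,0,0],[0,0,0]]]'
python3 -m jog '[[[0.05,0,0],[0,0,0]],[[0,0,0],[0,0,0]]]'|egrep 'pos|^force'
python3 -m jog '[[[0.05,0,0],[0,0,0]],[[0,0,0],[0,0,0]]]'|egrep 'pos|^force'
```

```text
time_s: 16.82
tool_pos: [0.5106, 0.108, 0.0755]
tcp_rot: [[-0.328, 0.945, -0.0], [0.945, 0.328, -0.0], [0.0, -0.0, -1.0]]
force: [0.3, 0.5, -1.1]
finger_gap: 0.0234
gripper_force: 45.0
tool_pos: [0.5101, 0.1095, 0.0755]
force: [-1.0, 0.1, -2.0]
tool_pos: [0.5096, 0.1108, 0.0755]
force: [-0.5, 0.5, -1.9]
```

```bash
for i in 1; do python3 -m jog '[[[0.05,0,0],[0,0,0]],[[0,0,0],[0,0,0]]]'|egrep 'pos|^force'
python3 -m jog '[[[0.05,0,0],[0,0,0]],[[0,0,0],[0,0,0]]]'|egrep 'pos|^force'
python3 -m jog '[[[0.05,0,0],[0,0,0]],[[0,0,0],[0,0,0]]]'|egrep 'pos|^force'; done
```

```text
tool_pos: [0.5091, 0.1123, 0.0755]
force: [-1.0, -0.2, -1.6]
tool_pos: [0.5086, 0.1137, 0.0755]
force: [-0.9, -1.0, -1.6]
tool_pos: [0.5081, 0.1151, 0.0755]
force: [-1.3, 0.3, -2.8]
```

```bash
python3 -m jog '[[[0.06,0,0],[0,0,0]],[[0.06,0,0],[0,0,0]],[[0,0,0],[0,0,0]]]'|egrep 'pos|^force'
python3 -m jog '[[[0.06,0,0],[0,0,0]],[[0.06,0,0],[0,0,0]],[[0,0,0],[0,0,0]]]'|egrep 'pos|^force'
```

```text
tool_pos: [0.5069, 0.1187, 0.0755]
force: [-1.5, 0.6, -2.0]
tool_pos: [0.5057, 0.1221, 0.0755]
force: [-1.1, 0.3, -1.6]
```

```bash
python3 -m jog '[[[0.08,0,0],[0,0,0]],[[0.08,0,0],[0,0,0]],[[0.08,0,0],[0,0,0]],[[0,0,0],[0,0,0]]]'|egrep 'pos|^force'
python3 -m jog '[[[0.06,0,0],[0,0,0]],[[0.04,0,0],[0,0,0]],[[0,0,0],[0,0,0]]]'|egrep 'pos|^force'
python3 -m jog '[[[0.03,0,0],[0,0,0]],[[0,0,0],[0,0,0]]]'|egrep 'pos|^force'
```

```text
tool_pos: [0.5033, 0.1291, 0.0755]
force: [-1.0, 0.7, -2.1]
tool_pos: [0.5024, 0.1316, 0.0755]
force: [-1.5, -0.1, -2.2]
tool_pos: [0.5022, 0.1322, 0.0755]
force: [-1.9, -1.0, -1.9]
```

```bash
python3 -m jog '[[[0.04,0,0],[0,0,0]],[[0,0,0],[0,0,0]]]'|egrep 'pos|^force'
python3 -m jog '[[[0.04,0,0],[0,0,0]],[[0,0,0],[0,0,0]]]'|egrep 'pos|^force'
python3 -m jog '[[[0.04,0,0],[0,0,0]],[[0,0,0],[0,0,0]]]'|egrep 'pos|^force'
```

```text
tool_pos: [0.5018, 0.1334, 0.0755]
force: [-1.4, -0.9, -2.8]
tool_pos: [0.5014, 0.1346, 0.0755]
force: [-1.6, -1.8, -1.5]
tool_pos: [0.501, 0.1358, 0.0755]
force: [-2.6, -1.7, -2.5]
```

```bash
python3 -m jog '[[[0.03,0,0],[0,0,0]],[[0,0,0],[0,0,0]]]'|egrep 'pos|^force'
python3 -m jog '[[[0.03,0,0],[0,0,0]],[[0,0,0],[0,0,0]]]'|egrep 'pos|^force'
python3 -m jog '[[[0.03,0,0],[0,0,0]],[[0,0,0],[0,0,0]]]'|egrep 'pos|^force'
```

```text
tool_pos: [0.5008, 0.1361, 0.0755]
force: [-1.2, -4.6, -2.5]
tool_pos: [0.5007, 0.1361, 0.0755]
force: [0.1, -9.6, -1.5]
tool_pos: [0.5006, 0.1362, 0.0755]
force: [1.6, -13.8, -2.6]
```

```bash
python3 -m jog '[[[0,0,0],[0,0,0]],[[0,0,0],[0,0,0]],[[0,0,0],[0,0,0]],[[0,0,0],[0,0,0]]]'|egrep 'time|pos|^force'
python3 -m jog '[[[-0.1,0,0],[0,0,0]],[[-0.3,0,0],[0,0,0]],[[-0.4,0,0],[0,0,0]],[[-0.4,0,0],[0,0,0]],[[-0.4,0,0],[0,0,0]]]'|egrep 'pos|^force'
python3 -m jog '[[[-0.5,0,0],[0,0,0]],[[-0.7,0,0],[0,0,0]],[[-0.4,0,0],[0,0,0]],[[0,0,0],[0,0,0]],[[0,0,0],[0,0,0]]]'
```

```text
time_s: 20.23
tool_pos: [0.5006, 0.1362, 0.0755]
force: [1.5, -13.0, -2.6]
tool_pos: [0.5167, 0.0913, 0.0757]
force: [-0.4, 0.4, -0.8]
time_s: 21.07
tool_pos: [0.532, 0.0466, 0.0755]
tcp_rot: [[-0.326, 0.945, 0.0], [0.945, 0.326, -0.0], [-0.0, 0.0, -1.0]]
force: [-0.5, -0.3, -1.0]
finger_gap: 0.0236
gripper_force: 45.0
```

```bash
python3 -m jog '[[[0,0,0],[0,0,-1]],[[0,0,0],[0,0,-1]],[[0,0,0],[0,0,-1]],[[0,0,0],[0,0,-1]],[[0,0,0],[0,0,-1]]]' >/dev/null
python3 -m jog '[[[0,0,0],[0,0,-1]],[[0,0,0],[0,0,-1]],[[0,0,0],[0,0,-1]],[[0,0,0],[0,0,-1]],[[0,0,0],[0,0,-1]]]' >/dev/null
python3 -m jog '[[[0,0,0],[0,0,-1]],[[0,0,0],[0,0,-1]],[[0,0,0],[0,0,-1]],[[0,0,0],[0,0,-1]],[[0,0,0],[0,0,-1]]]' >/dev/null
python3 -m jog '[[[0,0,0],[0,0,-1]],[[0,0,0],[0,0,-1]],[[0,0,0],[0,0,-1]],[[0,0,0],[0,0,-1]],[[0,0,0],[0,0,-1]]]'
python3 -c "
from h import *
print(np.round(st()['joint_pos'],3))"
```

```text
time_s: 22.73
tool_pos: [0.5316, 0.0484, 0.0756]
tcp_rot: [[-0.987, -0.164, 0.0], [-0.164, 0.987, 0.0], [-0.0, 0.0, -1.0]]
force: [1.1, 0.3, -1.6]
finger_gap: 0.0238
gripper_force: 45.0
22.7333 [0.5316 0.0484 0.0756] [[-0.987, -0.164, 0.0], [-0.164, 0.987, 0.0], [-0.0, 0.0, -1.0]] [ 1.1  0.3 -1.6]
[-0.208  0.424  0.073  1.951 -0.044  0.767  1.625]
```

```bash

python3 -m jog '[[[0,0,0],[0,0,1]],[[0,0,0],[0,0,1]],[[0,0,0],[0,0,1]],[[0,0,0],[0,0,1]],[[0,0,0],[0,0,1]]]' >/dev/null
python3 -m jog '[[[0,0,0],[0,0,1]],[[0,0,0],[0,0,1]],[[0,0,0],[0,0,1]],[[0,0,0],[0,0,1]],[[0,0,0],[0,0,1]]]' >/dev/null
python3 -m jog '[[[0,0,0],[0,0,1]],[[0,0,0],[0,0,1]],[[0,0,0],[0,0,1]],[[0,0,0],[0,0,1]],[[0,0,0],[0,0,1]]]' >/dev/null
python3 -m jog '[[[0,0,0],[0,0,1]],[[0,0,0],[0,0,1]],[[0,0,0],[0,0,1]],[[0,0,0],[0,0,1]],[[0,0,0],[0,0,1]]]' >/dev/null
python3 -m jog '[[[0,0,0],[0,0,1]],[[0,0,0],[0,0,1]],[[0,0,0],[0,0,1]],[[0,0,0],[0,0,1]],[[0,0,0],[0,0,1]]]' >/dev/null
python3 -m jog '[[[0,0,0],[0,0,1]],[[0,0,0],[0,0,1]],[[0,0,0],[0,0,1]],[[0,0,0],[0,0,1]],[[0,0,0],[0,0,1]]]' >/dev/null
python3 -m jog '[[[0,0,0],[0,0,1]],[[0,0,0],[0,0,1]],[[0,0,0],[0,0,1]],[[0,0,0],[0,0,1]],[[0,0,0],[0,0,1]]]' >/dev/null
python3 -m jog '[[[0,0,0],[0,0,1]],[[0,0,0],[0,0,1]],[[0,0,0],[0,0,1]],[[0,0,0],[0,0,1]],[[0,0,0],[0,0,1]]]' >/dev/null
python3 -c "
from h import *
print(np.round(st()['joint_pos'],3))"
python3 -m jog '[[[0,0,0],[0,0,1]],[[0,0,0],[0,0,1]],[[0,0,0],[0,0,1]],[[0,0,0],[0,0,1]],[[0,0,0],[0,0,1]]]' >/dev/null
python3 -m jog '[[[0,0,0],[0,0,1]],[[0,0,0],[0,0,1]],[[0,0,0],[0,0,1]],[[0,0,0],[0,0,1]],[[0,0,0],[0,0,1]]]' >/dev/null
python3 -c "
from h import *
print(np.round(st()['joint_pos'],3))"
```

```text
26.0667 [0.5315 0.0486 0.0755] [[0.874, 0.485, -0.0], [0.485, -0.874, 0.0], [0.0, -0.0, -1.0]] [-0.4  0.4 -1.5]
[-0.73   0.53   0.74   1.968 -0.483  0.826 -0.785]
26.9 [0.5315 0.0486 0.0754] [[0.982, -0.19, -0.0], [-0.19, -0.982, 0.001], [-0.0, -0.0, -1.0]] [-0.8  0.6 -1.7]
[-0.846  0.602  0.91   1.971 -0.622  0.875 -1.362]
```

```bash

python3 -m jog '[[[0,0,0],[0,0,1]],[[0,0,0],[0,0,1]],[[0,0,0],[0,0,1]],[[0,0,0],[0,0,1]],[[0,0,0],[0,0,1]]]' >/dev/null
python3 -m jog '[[[0,0,0],[0,0,1]],[[0,0,0],[0,0,1]],[[0,0,0],[0,0,1]],[[0,0,0],[0,0,1]],[[0,0,0],[0,0,1]]]' >/dev/null
python3 -m jog '[[[0,0,0],[0,0,1]],[[0,0,0],[0,0,1]],[[0,0,0],[0,0,1]],[[0,0,0],[0,0,1]],[[0,0,0],[0,0,1]]]' >/dev/null
python3 -m jog '[[[0,0,0],[0,0,0]],[[0,0,0],[0,0,0]],[[0,0,0],[0,0,0]]]'
python3 -c "
from h import *
s=st();print(np.round(s['joint_pos'],3));p=s['tool_pos'][:2]
print(np.dot(p,(-.324,.946)),np.dot(p,(.946,.324)),np.degrees(np.arctan2(s['tcp_rot'][1][0],s['tcp_rot'][0][0])))"
```

```text
time_s: 28.4
tool_pos: [0.5316, 0.048, 0.0754]
tcp_rot: [[0.331, -0.944, -0.0], [-0.944, -0.331, 0.0], [-0.0, 0.0, -1.0]]
force: [0.2, -0.3, -1.9]
finger_gap: 0.0235
gripper_force: 45.0
28.4 [0.5316 0.048  0.0754] [[0.331, -0.944, -0.0], [-0.944, -0.331, 0.0], [-0.0, 0.0, -1.0]] [ 0.2 -0.3 -1.9]
[-0.978  0.75   1.142  1.974 -0.835  0.991 -2.226]
-0.126854209595306 0.5184558819885348 -70.6569185837703
```

```bash

python3 -m jog '[[[-0.6,0.027,0],[0,0,0.06]],[[-0.6,0,0],[0,0,0]],[[-0.6,0,0],[0,0,0]],[[-0.4,0,0],[0,0,0]],[[0,0,0],[0,0,0]]]' >/dev/null
python3 -m jog '[[[0,0,0],[0,0,0]],[[0,0,0],[0,0,0]]]'
cat > p.py <<'E'
from h import *
s=st();p=s['tool_pos'][:2];F=s['force'][:2]
print('along %.4f lat %.4f Fa %.1f Fl %.1f az %.2f'%(np.dot(p,(-.324,.946)),np.dot(p,(.946,.324)),np.dot(F,(-.324,.946)),np.dot(F,(.946,.324)),np.degrees(np.arctan2(s['tcp_rot'][1][0],s['tcp_rot'][0][0]))))
E
python3 p.py
```

```text
time_s: 28.98
tool_pos: [0.5096, 0.109, 0.0757]
tcp_rot: [[0.325, -0.946, 0.0], [-0.946, -0.325, -0.0], [0.0, -0.0, -1.0]]
force: [0.3, -0.2, -1.6]
finger_gap: 0.0229
gripper_force: 45.0
28.9833 [0.5096 0.109  0.0757] [[0.325, -0.946, 0.0], [-0.946, -0.325, -0.0], [0.0, -0.0, -1.0]] [ 0.3 -0.2 -1.6]
along -0.0620 lat 0.5174 Fa -0.3 Fl 0.2 az -71.06
```

```bash

python3 -m jog '[[[-0.15,0,0],[0,0,0]],[[-0.15,0,0],[0,0,0]],[[0,0,0],[0,0,0]],[[0,0,0],[0,0,0]]]' >/dev/null; python3 p.py
python3 -m jog '[[[-0.04,0,0],[0,0,0]],[[0,0,0],[0,0,0]]]' >/dev/null; python3 p.py
python3 -m jog '[[[-0.04,0,0],[0,0,0]],[[0,0,0],[0,0,0]]]' >/dev/null; python3 p.py
python3 -m jog '[[[-0.04,0,0],[0,0,0]],[[0,0,0],[0,0,0]]]' >/dev/null; python3 p.py
```

```text
29.3167 [0.5065 0.1182 0.0755] [[0.325, -0.946, 0.0], [-0.946, -0.325, -0.0], [0.0, 0.0, -1.0]] [-0.1 -0.8 -2. ]
along -0.0523 lat 0.5175 Fa -0.7 Fl -0.3 az -71.06
29.4833 [0.5061 0.1193 0.0755] [[0.324, -0.946, -0.0], [-0.946, -0.324, -0.0], [0.0, 0.0, -1.0]] [-0.2  0.4 -1.7]
along -0.0511 lat 0.5174 Fa 0.5 Fl -0.1 az -71.08
29.65 [0.5057 0.1205 0.0755] [[0.324, -0.946, -0.0], [-0.946, -0.324, -0.0], [0.0, 0.0, -1.0]] [-0.2  0.4 -1.8]
along -0.0499 lat 0.5174 Fa 0.4 Fl -0.1 az -71.08
29.8167 [0.5053 0.1217 0.0755] [[0.324, -0.946, -0.0], [-0.946, -0.324, -0.0], [0.0, 0.0, -1.0]] [ 0.8  0.4 -1.8]
along -0.0486 lat 0.5174 Fa 0.1 Fl 0.9 az -71.07
```

```bash

python3 -m jog '[[[-0.04,0,0],[0,0,0]],[[0,0,0],[0,0,0]]]' >/dev/null; python3 p.py|tail -1
python3 -m jog '[[[-0.03,0,0],[0,0,0]],[[0,0,0],[0,0,0]]]' >/dev/null; python3 p.py|tail -1
python3 -m jog '[[[-0.03,0,0],[0,0,0]],[[0,0,0],[0,0,0]]]' >/dev/null; python3 p.py|tail -1
```

```text
along -0.0474 lat 0.5174 Fa -0.1 Fl 0.5 az -71.07
along -0.0473 lat 0.5174 Fa -4.6 Fl -0.9 az -71.11
along -0.0472 lat 0.5174 Fa -9.0 Fl -0.3 az -71.14
```

```bash

python3 -m jog '[[[0,0,0],[0,0,0]],[[0,0,0],[0,0,0]],[[0,0,0],[0,0,0]],[[0,0,0],[0,0,0]],[[0,0,0],[0,0,0]]]' >/dev/null; python3 p.py|tail -1
python3 -m jog '[[[0,0,0],[0,0,0]],[[0,0,0],[0,0,0]],[[0,0,0],[0,0,0]],[[0,0,0],[0,0,0]],[[0,0,0],[0,0,0]]]' >/dev/null; python3 p.py|tail -1
python3 -m jog '[[[0,0,0],[0,0,0]],[[0,0,0],[0,0,0]],[[0,0,0],[0,0,0]],[[0,0,0],[0,0,0]],[[0,0,0],[0,0,0]]]' >/dev/null; python3 p.py|tail -1
python3 -m jog '[[[0.1,0,0],[0,0,0]],[[0.3,0,0],[0,0,0]],[[0.6,0,0],[0,0,0]],[[0.6,0,0],[0,0,0]],[[0.6,0,0],[0,0,0]]]'
```

```text
along -0.0472 lat 0.5174 Fa -9.2 Fl -0.7 az -71.15
along -0.0472 lat 0.5173 Fa -9.3 Fl -0.9 az -71.15
along -0.0472 lat 0.5173 Fa -9.0 Fl -0.1 az -71.15
time_s: 31.98
tool_pos: [0.5261, 0.061, 0.0756]
tcp_rot: [[0.325, -0.946, -0.0], [-0.946, -0.325, 0.0], [-0.0, -0.0, -1.0]]
force: [-0.1, 0.8, -1.2]
finger_gap: 0.0232
gripper_force: 45.0
```

```bash

python3 -m jog '[[[0.3,0,-0.9],[0,0,0]],[[0.3,0,-0.9],[0,0,0]],[[0.3,0,-0.9],[0,0,0]],[[0.9,0.24,0],[0,0,0]],[[0.9,0.24,0],[0,0,0]]]' >/dev/null
python3 -m jog '[[[0.9,0.24,0],[0,0,0]],[[0.9,0.24,0],[0,0,0]],[[0.9,0.24,0],[0,0,0]],[[0.9,0.24,0],[0,0,0]],[[0.9,0.24,0],[0,0,0]]]' >/dev/null
python3 -m jog '[[[0.9,0.24,0],[0,0,0]],[[0.9,0.24,0],[0,0,0]],[[0.9,0.24,0],[0,0,1]],[[0.4,0.24,0],[0,0,1]],[[0,0,0],[0,0,1]]]' >/dev/null
python3 -m jog '[[[0,0,0],[0,0,1]],[[0,0,0],[0,0,1]],[[0,0,0],[0,0,1]],[[0,0,0],[0,0,1]],[[0,0,0],[0,0,0.8]]]' >/dev/null
python3 -m jog '[[[0,0,0],[0,0,0]],[[0,0,0],[0,0,0]],[[0,0,0],[0,0,0]]]'; python3 p.py|tail -1
```

```text
time_s: 33.9
tool_pos: [0.55, -0.256, 0.1566]
tcp_rot: [[-0.211, -0.978, 0.0], [-0.978, 0.211, 0.0], [-0.0, -0.0, -1.0]]
force: [-0.3, 0.1, -1.7]
finger_gap: 0.0237
gripper_force: 45.0
along -0.4204 lat 0.4374 Fa 0.2 Fl -0.3 az -102.17
```

```bash

python3 -m jog '[[[0.7,-0.3,0],[0,0,0.06]],[[0.65,-0.29,0],[0,0,0]],[[0,0,0],[0,0,0]],[[0,0,0],[0,0,0]],[[0,0,0],[0,0,0]]]'
python3 -m jog '[[[0,0,0.6],[0,0,0]],[[0,0,0.6],[0,0,0]],[[0,0,0.6],[0,0,0]],[[0,0,0.6],[0,0,0]],[[0,0,0.4],[0,0,0]]]' >/dev/null
python3 -m jog '[[[0,0,0],[0,0,0]],[[0,0,0],[0,0,0]],[[0,0,0],[0,0,0]],[[0,0,0],[0,0,0]]]'
python3 p.py|tail -1
```

```text
time_s: 34.32
tool_pos: [0.5586, -0.2989, 0.1565]
tcp_rot: [[-0.216, -0.976, -0.0], [-0.976, 0.216, 0.0], [-0.0, 0.0, -1.0]]
force: [-0.7, 0.9, -1.7]
finger_gap: 0.0234
gripper_force: 45.0
time_s: 35.07
tool_pos: [0.5592, -0.2994, 0.0737]
tcp_rot: [[-0.216, -0.976, 0.001], [-0.976, 0.216, -0.001], [0.0, -0.001, -1.0]]
force: [-0.1, 0.4, -1.5]
finger_gap: 0.0234
gripper_force: 45.0
along -0.4644 lat 0.4320 Fa 0.4 Fl 0.0 az -102.50
```

Positioned well. Lower in small steps until contact near TCP z ≈ 0.0455.

```bash

python3 -m jog '[[[0,0,0.3],[0,0,0]],[[0,0,0.3],[0,0,0]],[[0,0,0.2],[0,0,0]],[[0,0,0],[0,0,0]],[[0,0,0],[0,0,0]]]'|egrep 'pos|^force'
python3 -m jog '[[[0,0,0.07],[0,0,0]],[[0,0,0],[0,0,0]],[[0,0,0],[0,0,0]]]'|egrep 'pos|^force'
python3 -m jog '[[[0,0,0.05],[0,0,0]],[[0,0,0],[0,0,0]],[[0,0,0],[0,0,0]]]'|egrep 'pos|^force'
```

```text
tool_pos: [0.5584, -0.2992, 0.0481]
force: [-0.1, 0.0, -1.5]
tool_pos: [0.5588, -0.2992, 0.0466]
force: [-0.1, 0.6, -1.9]
tool_pos: [0.559, -0.2994, 0.0453]
force: [1.8, -0.6, 1.2]
```

```bash

python3 -m jog '[[[0,0,0],[0,0,0]],[[0,0,0],[0,0,0]],[[0,0,0],[0,0,0]],[[0,0,0],[0,0,0]],[[0,0,0],[0,0,0]]]' -0.3
python3 -m jog '[[[0,0,0],[0,0,0]],[[0,0,0],[0,0,0]],[[0,0,-0.3],[0,0,0]],[[0,0,-0.6],[0,0,0]],[[0,0,-1],[0,0,0]]]'
python3 -m jog '[[[0,0,-1],[0,0,0]],[[0,0,-1],[0,0,0]],[[0,0,-1],[0,0,0]],[[0,0,0],[0,0,0]],[[0,0,0],[0,0,0]]]'
python3 - <<'E'
from h import *
f=eyes.grab_frame("wrist");cv2.imwrite("pics/w9.png",f["img"])
h=cv2.cvtColor(f["img"],cv2.COLOR_BGR2HSV)
for n,m in [("green",cv2.inRange(h,(50,120,50),(75,255,255))),("red",cv2.inRange(h,(0,200,120),(4,255,255))|cv2.inRange(h,(176,200,120),(180,255,255)))]:
    k,_,S,C=cv2.connectedComponentsWithStats(m)
    for i in range(1,k):
        if S[i,4]>40: print(n,S[i],C[i].round(),onz(f,C[i],.05).round(4))
for q in ["go_tip","nogo_tip","gauge"]:
  for d in spotter.tip_of(q,"wrist")[:2]: print(q,np.round(d["at"]),round(d["conf"],2),np.round(onz(f,d["at"],.05),4))
E
```

```text
time_s: 36.4
tool_pos: [0.5586, -0.2991, 0.0449]
tcp_rot: [[-0.217, -0.976, -0.0], [-0.976, 0.217, 0.0], [0.0, 0.0, -1.0]]
force: [0.0, 0.7, -0.5]
finger_gap: 0.0532
gripper_force: 0.0
time_s: 36.82
tool_pos: [0.5577, -0.2986, 0.1013]
tcp_rot: [[-0.217, -0.976, -0.003], [-0.976, 0.217, 0.001], [-0.0, 0.003, -1.0]]
force: [0.5, 1.0, 0.9]
finger_gap: 0.0615
gripper_force: 0.0
time_s: 37.23
tool_pos: [0.5592, -0.2996, 0.1939]
tcp_rot: [[-0.217, -0.976, 0.003], [-0.976, 0.217, -0.001], [0.0, -0.003, -1.0]]
force: [0.6, 0.5, -1.4]
finger_gap: 0.061
gripper_force: 0.0
green [386  21  10  14  71] [391.  26.] [ 0.4747 -0.4359  0.05  ]
green [392  35   7  16  82] [395.  43.] [ 0.4734 -0.4242  0.05  ]
green [401  35   9   8  49] [405.  38.] [ 0.4658 -0.4253  0.05  ]
green [301 168  10   8  65] [306. 172.] [ 0.559  -0.3468  0.05  ]
green [322 169  12   7  78] [327. 172.] [ 0.5422 -0.3429  0.05  ]
green [306 180   4  12  48] [308. 186.] [ 0.56   -0.3358  0.05  ]
go_tip [321. 127.] 0.59 [ 0.5399 -0.3774  0.05  ]
go_tip [354.  46.] 0.58 [ 0.5031 -0.4287  0.05  ]
nogo_tip [322. 305.] 0.72 [ 0.5706 -0.2336  0.05  ]
gauge [435.  19.] 0.71 [ 0.4421 -0.4331  0.05  ]
gauge [321. 228.] 0.58 [ 0.5571 -0.2995  0.05  ]
```

```bash
python3 -c "
from workcell import hand_in
print(hand_in())"
```

```text
the job is handed in; nothing more can be done
None
```

The go end went fully home in the bore, the no-go end was refused at about 9 N held for a second, and the gauge is back in its cradle, released; the job was handed in at about 37 s. The highest push measured on the bracket was about 14 N. My first grasp slipped off before anything was moved, so I gripped lower and continued. The verdict itself was not shown to me.

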